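Take the end roller from the feed track and lay it in the drilling cradle

ROBOT

A 6-joint arm with a two-finger parallel gripper is mounted at the origin on the work surface. World frame = base frame: x ahead of the robot, y to its left, z up, the work surface at z = 0. Lengths are in mm, angles in rad, forces in N, time in s.
With the tool pointing down it reaches from about 250 to 725 mm from the base axis. Payload 4 kg.
Tool frame: the origin (TCP) lies where the fingers leave the gripper's body, on its centre line; the fingertips stand 73 mm ahead of it and the grasp point (between the pads) lies 54 mm ahead of it (tips_ahead is the distance from the TCP to the fingertips, in mm); x points along the fingers, y is the direction in which the jaws open and shut, and the axes are right-handed (so a half turn about x gives the same grasp; the last joint's range is limited). The gripper opens to 85 mm and grips with 20 to 120 N. Pads are 22 mm wide; open, the fingers measure 114 mm over their backs; the gripper's body (76 mm by 85 mm) begins 54 mm behind the grasp point. The pads swing forward as they close: fully open they stand 13 mm farther back than shut.
Start: joints at [1.185, 0.241, 0.005, 1.335, 0, 1.571], TCP at [188.148, 463.249, 303.906] pointing down, gripper open.
Joint ranges: [-2.72, 2.72], [-1.05, 1.87], [-1.09, 1.28], [-1.99, 2.15], [-1.42, 1.44], [-3.14, 3.14]. Speed limits (rad/s): [2.79, 2.79, 3.14, 3.14, 3.14, 3.14].

INTERFACE

Orientations are given as a unit quaternion [x, y, z, w].
In Python, from cell import * gives the robot as it stands.
- The arm moves only by the shell command python3 -m creep 'ROWS' [FORCE]. ROWS is JSON, a list of rows, each a list of 5 numbers: the shift along the tool's x, y, z in mm, then the turn about the tool's x in degrees, then the gripper command: -1 is fully open, 1 is shut, values between are in proportion. A call has 1 to 8 rows; each row shifts and turns the commanded pose from where the row before left it, along the tool's axes as they then stand; what a row does not reach is not made up. A row lasts 1/12 s, in which the tool goes at most 41.7 mm and 7.16 degrees, less where a joint would pass 70% of its speed; a pose out of reach is approached as far as the arm can. A call with a gripper value outside its range is refused whole. The fingers move at their own pace and stop on an object; FORCE is the grip in N (left out, the last holds). Time passes only in rows, so rows that do not move let the fingers close. It gives the time, the measured TCP pose, the force and the opening at its end, in the units of the state.
- read_state(): the state, without advancing time (a new reading comes with each control period).
- get_image(name): name is "side" or "top"; returns a dict with "frame" (384x512x3 uint8, red, green, blue), "K" (3x3 intrinsics, pixels), "rvec" (rotation vector, rad) and "tvec" (3), from world to camera coordinates, as OpenCV has them. Camera axes: x right, y down, z forward; pixel columns grow to the right and rows downward; lengths in mm; the calibration is good to about 2 mm. A picture is of the moment at which its call begins. There is no depth.
- sign_off(): hands the job in, once; it reports no verdict.
The state is a dict: "time": time; "joints": joint angles; "joint_velocities": joint speeds; "effort": joint torques, N m; "eef_pos": TCP position; "tcp_rot": TCP orientation; "force": force on the tool from outside, world axes, zero at the start; "ft_torque": the same for the moment, N m; "opening": opening from 0.0 (shut) to 1.0 (fully open).
Only numpy, scipy, OpenCV 4.12 (cv2) and the standard library are available. Lean on these libraries where they do the work, as an engineer would, in place of code of your own. Each camera call takes 0.05 s, during which the arm holds its last target.

TASK

Take the end roller, the one lying against the stop at the low end of the sloped track, and lay it in the wide V-cradle, lying along the groove and about centred along its length (the block with the narrow groove is for thin dowels). Let the next roller roll down to the stop by itself and leave it lying there in the track.

Things in the scene. Friction and masses are not known exactly. Their poses are not given: they have to be found in the camera images.
- end_roller_centre (a point): The roller to take: plain pale beech cylinder, 32 mm diameter, 44 mm long, about 26 g, two thin darker rings, a dark dot in each end. It lies against the stop at the low end of the sloped track, lowest of four touching rollers; its ends are free for fingers from above. The point is its centre; y is the cylinder's axis (x and z turn as it rolls).
- next_roller_centre (a point): The second roller in the track, identical, touching the end roller on its uphill side; it rolls down to the stop by itself when the end roller is lifted away. The point is its centre; y is the cylinder's axis.
- track_stop (a point): Centre of a roller lying against the stop, 70 mm above the table; z up, x uphill, y across. The fixed track climbs 14 deg to +x; bed 36 mm wide, so rollers overhang it 4 mm at both ends. Side walls (64 mm over all) start 38 mm uphill of the point. The stop board (36 wide, 8 thick) is 16 mm downhill and 14 mm higher than the point. Beside the end roller is only the base board, 90 wide, 12 mm thick.
- cradle_seat (a point): Wide V-cradle, fixed: wooden 90 deg V-groove, 42 mm wide, 32 mm long, on a pedestal with a 90 mm square, 12 mm thick base. The point is the centre of a seated roller: 68 mm above the table, 2 mm above the V's edges; y along the groove, z up. A centred roller overhangs 6 mm at both ends. A like block with a 17 mm groove and a thin dowel in it is also there, on either side.
Things that resemble listed ones, but are neither listed nor needed, are in the scene too. Leave any red or turquoise look-alike of the part that bears next_roller_centre alone.

How it is judged:
By the outcome, as a careful person would: the job done as asked, in the order asked, and still so for the second after the job is handed in, with the robot touching nothing.
It also fails if it takes over 35 s, if anything falls off the work surface, if the arm or the gripper's body presses on something with over 40 N, if the wrist force passes 120 N, or if a joint passes its speed limit or range.

## Working session

There is one attempt and no reset: what is moved stays moved. The work goes in short steps, Python scripts to look and compute and a shell command to move; the robot and the scene stay as the last step left them, time stands still between calls to the robot, and variables do not carry over. Pictures are saved under pics/ and viewed, and the job is handed in when it is done.

```bash
mkdir -p pics; python3 - <<'E'
from cell import *
import cv2
s=read_state();print(s)
for n in("side","top"):
    d=get_image(n);cv2.imwrite(f"pics/{n}0.png",d["frame"][:,:,::-1]);print(n,d["K"],d["rvec"],d["tvec"])
E
```

```text
{'time': 0.0, 'joints': array([1.18499714e+00, 2.41460754e-01, 3.71892938e-03, 1.33522348e+00,
       2.36288521e-05, 1.57074031e+00]), 'joint_velocities': array([-0.00076473, -0.00038065,  0.00018008, -0.00114771,  0.00096209,
       -0.00126849]), 'effort': array([ 6.34981825e-04, -3.72319615e+01,  2.52406240e+01,  1.71172066e-02,
        1.70236481e-04, -1.20261535e-05]), 'eef_pos': array([187.96132409, 462.79931291, 302.98693147]), 'tcp_rot': array([ 0.13478574,  0.69415033, -0.13628778,  0.69383987]), 'force': array([-0.22099025,  0.2199997 , -0.58325358]), 'ft_torque': array([ 0.01714342, -0.04098068,  0.00334425]), 'opening': 0.9989830437444716}
side [[411.30032831   0.         245.99904848]
 [  0.         411.30032831 192.89806101]
 [  0.           0.           1.        ]] [ 2.24690236 -0.55903227  0.23497909] [-401.35899812  245.31518688  842.07437441]
top [[479.80715397   0.         257.85505587]
 [  0.         479.80715397 197.15962159]
 [  0.           0.           1.        ]] [ 2.08857169 -2.13232487  0.1843561 ] [  83.44429162  520.50811906 1001.69283388]
```

View pics/side0.png

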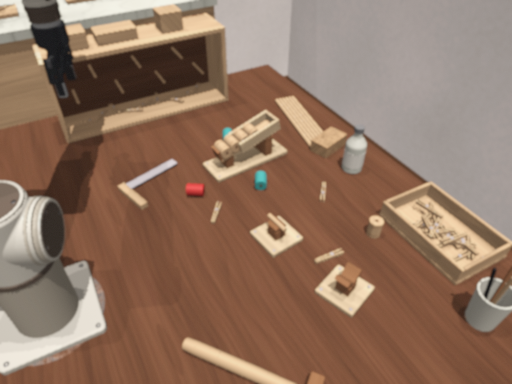

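View pics/top0.png

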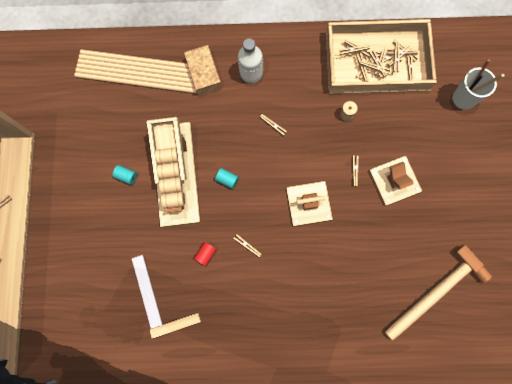

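The side view shows the track at about (245,145), the dowel block at (277,230) and the wide cradle at (347,280). In the top view these are at about (172,170), (310,200) and (400,178). I'll zoom in on both.

```bash
cat > h.py <<'E'
from cell import *
import cv2, numpy as np
def crop(im,x0,y0,x1,y1,s): return cv2.resize(im[y0:y1,x0:x1],None,fx=s,fy=s,interpolation=cv2.INTER_CUBIC)
def proj(d,P):
    return cv2.projectPoints(np.array(P,float).reshape(-1,3),np.array(d["rvec"]),np.array(d["tvec"]),d["K"],None)[0].reshape(-1,2)
def onplane(d,uv,z):
    R=cv2.Rodrigues(np.array(d["rvec"]))[0];t=np.array(d["tvec"]);c=-R.T@t
    uv=np.array(uv,float).reshape(-1,2);r=(R.T@np.linalg.inv(d["K"])@np.c_[uv,np.ones(len(uv))].T).T
    return c+r*((z-c[2])/r[:,2])[:,None]
E
python3 - <<'E'
from h import *
a=cv2.imread("pics/top0.png");b=cv2.imread("pics/side0.png")
A=np.hstack([crop(a,130,110,220,235,4),crop(a,350,130,440,255,4)])
B=np.hstack([crop(b,195,100,295,185,4),crop(b,305,245,385,330,4)])
cv2.imwrite("pics/tz.png",A);cv2.imwrite("pics/sz.png",B)
E
```

```text
(no output)
```

View pics/tz.png

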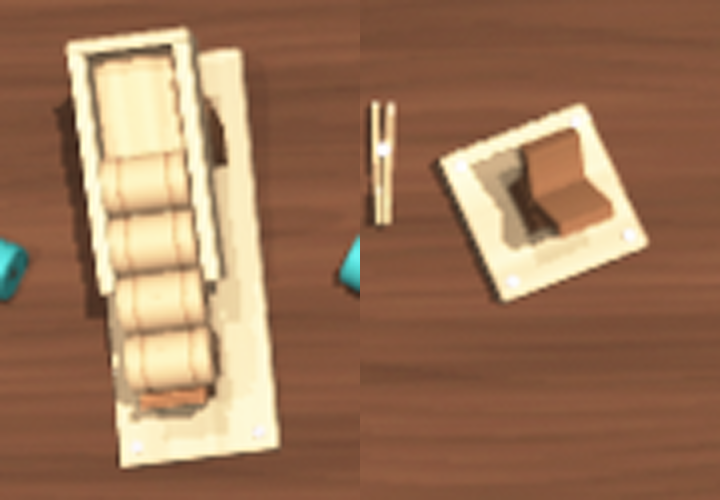

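View pics/sz.png

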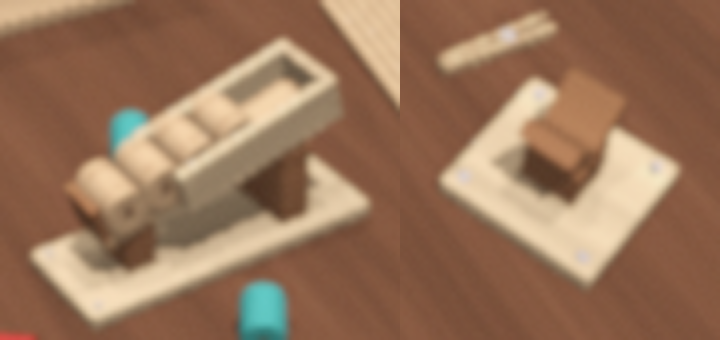

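```bash
cat > fit.py <<'E'
from h import *
from scipy.optimize import least_squares
D={n:get_image(n) for n in("side","top")}
T=lambda x,y:(130+x/4,110+y/4)
C=lambda x,y:(350+(x-360)/4,130+y/4)
S=lambda x,y:(195+x/4,100+y/4)
S2=lambda x,y:(305+(x-400)/4,245+y/4)
# cradle base corners
ct=np.array([C(440,160),C(583,103),C(648,243),C(505,300)])
cs=np.array([S2(440,180),S2(537,78),S2(680,172),S2(588,285)])
print(onplane(D["top"],ct,12).round(1).tolist()); print(onplane(D["side"],cs,12).round(1).tolist())
tt=np.array([T(170,360),T(164,302),T(152,241),T(145,182)])
for k in range(4): print(onplane(D["top"],tt[k],70+32*k*np.sin(np.radians(14))).round(1))
bt=np.array([T(120,467),T(279,445),T(240,48)]);print(onplane(D["top"],bt,12).round(1).tolist())
bs=np.array([S(95,325),S(30,257),S(370,205)]);print(onplane(D["side"],bs,12).round(1).tolist())
E
python3 fit.py
```

```text
[[587.5, -184.9, 12.0], [619.2, -268.9, 12.0], [536.2, -299.2, 12.0], [505.2, -216.3, 12.0]]
[[503.5, -215.8, 12.0], [589.3, -185.7, 12.0], [617.4, -270.9, 12.0], [532.8, -301.2, 12.0]]
[[516.5 256.9  70. ]]
[[546.9 259.1  77.7]]
[[579.  264.6  85.5]]
[[609.8 267.3  93.2]]
[[466.8, 295.9, 12.0], [477.4, 205.9, 12.0], [714.2, 230.0, 12.0]]
[[473.9, 199.9, 12.0], [464.5, 290.8, 12.0], [712.6, 227.8, 12.0]]
```

```bash
cat > ov.py <<'E'
from h import *
import sys
def frame(p,yaw,pitch=0):
    c,s=np.cos(np.radians(yaw)),np.sin(np.radians(yaw));R=np.array([[c,-s,0],[s,c,0],[0,0,1]])
    return np.array(p,float),R
def roller(p,R,L=44,r=16):
    a=np.linspace(0,2*np.pi,40)
    return [np.array([p+R@np.array([r*np.cos(t),y,r*np.sin(t)]) for t in a]) for y in(-L/2,L/2)]
def draw(tag,curves,boxes,s=5):
    for n in("side","top"):
        d=get_image(n);im=np.ascontiguousarray(d["frame"][:,:,::-1])
        x0,y0,x1,y1=boxes[n];g=crop(im,x0,y0,x1,y1,s)
        for c,col in curves:
            q=(proj(d,c)-[x0-.5,y0-.5])*s-.5
            cv2.polylines(g,[np.round(q).astype(int)],False,col,1)
        cv2.imwrite(f"pics/{tag}_{n}.png",g)
def track(p,yaw):
    p,R=frame(p,yaw);cs=[]
    for k in range(4):
        q=p+R@np.array([32*k*np.cos(np.radians(14)),0,32*k*np.sin(np.radians(14))])
        cs+=[(c,(0,0,255) if k==0 else (255,0,0)) for c in roller(q,R)]
    return cs
def cradle(p,yaw):
    p,R=frame(p,yaw);f=lambda P:np.array([p+R@np.array(x,float) for x in P])
    cs=[(f([(sx*21,-16,-2),(sx*21,16,-2)]),(0,0,255)) for sx in(-1,1)]
    cs+=[(f([(-21,y,-2),(0,y,-23),(21,y,-2)]),(0,255,0)) for y in(-16,16)]
    cs.append((f([(-45,-45,-56),(45,-45,-56),(45,45,-56),(-45,45,-56),(-45,-45,-56)]),(255,0,0)))
    return cs
if __name__=="__main__":
    draw("ovt",track((516.7,257,70),6.2),{"side":(195,100,295,185),"top":(130,110,220,235)})
    draw("ovc",cradle((561.4,-242.9,68),20.6),{"side":(305,245,385,330),"top":(365,150,430,210)},6)
    import cv2
    def mj(t):
        a,b=[cv2.imread(f"pics/{t}_{n}.png") for n in("side","top")]
        H=max(a.shape[0],b.shape[0]);pad=lambda i:cv2.copyMakeBorder(i,0,H-i.shape[0],0,0,0)
        o=np.hstack([pad(a),pad(b)]);f=min(800/o.shape[1],600/o.shape[0],1)
        cv2.imwrite(f"pics/{t}_both.png",cv2.resize(o,None,fx=f,fy=f,interpolation=cv2.INTER_AREA))
    mj("ovt");mj("ovc")
E
python3 ov.py
```

```text
(no output)
```

View pics/ovt_both.png

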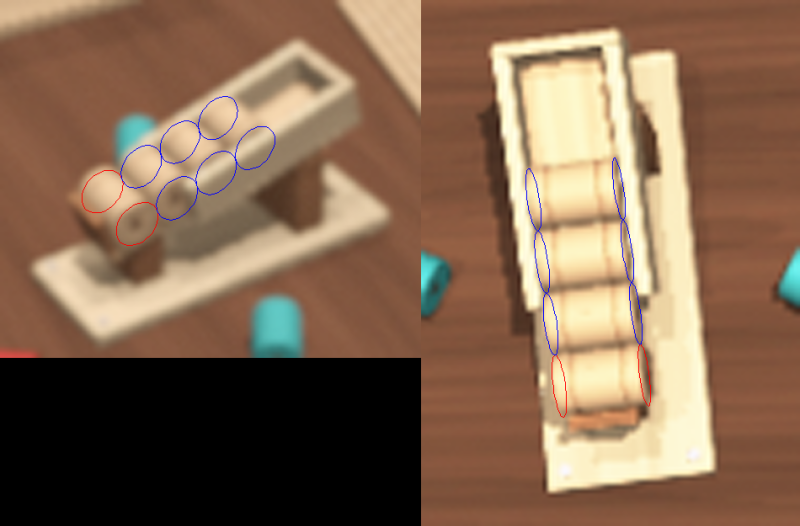

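View pics/ovc_both.png

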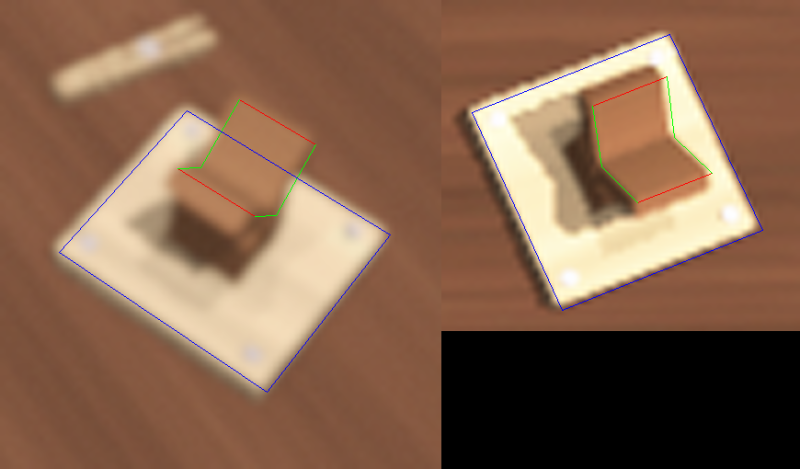

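The track overlay agrees to about 1–2 mm. The red ellipses sit on the end roller at about (120,205) in the side panel. The cradle crease lines up at about (640,150) in the top panel. Next I'll work out the approach.

```bash
cat > go.py <<'E'
from h import *
from scipy.spatial.transform import Rotation as Ro
import sys
def rep(target,yaw):  # yaw: wanted direction of jaw axis = (-sin,cos)
    s=read_state();R=Ro.from_quat(s["tcp_rot"]).as_matrix()
    d=R.T@(np.array(target)-s["eef_pos"])
    y=np.radians(yaw);w=R.T@np.array([-np.sin(y),np.cos(y),0]);a=np.degrees(np.arctan2(w[2],w[1]));a=(a+90)%180-90
    a_=np.radians(a);c,sn=np.cos(a_),np.sin(a_)
    print("t",s["time"].__round__(2),"tcp",s["eef_pos"].round(1),"op",round(s["opening"],3),"F",s["force"].round(1),"j6",s["joints"][5].round(2))
    print("axes x",R[:,0].round(3),"y",R[:,1].round(3),"z",R[:,2].round(3))
    print("shift now",d.round(1),"turn",a.round(2),"shift after turn",np.round([d[0],c*d[1]+sn*d[2],-sn*d[1]+c*d[2]],1))
if __name__=="__main__": rep([float(v) for v in sys.argv[1:4]],float(sys.argv[4]))
E
python3 go.py 516.7 257 230 6.2
```

```text
t 0.4 tcp [188.1 463.2 303.8] op 1.001 F [ 0.8 -0.1 -0.8] j6 1.57
axes x [-0. -0. -1.] y [ 0.376  0.926 -0.   ] z [ 0.926 -0.376 -0.   ]
shift now [ 73.8 -67.4 382. ] turn -28.3 shift after turn [  73.8 -240.5  304.4]
```

```bash
python3 -m creep '[[0,-6.7,36,0,-1],[0,-6.7,36,0,-1],[0,-6.7,36,0,-1],[0,-6.7,36,0,-1],[0,-6.7,36,0,-1],[0,-6.7,36,0,-1],[0,-6.7,36,0,-1],[0,-6.7,36,0,-1]]' 50; python3 go.py 516.7 257 230 6.2
```

```text
time: 1.07
eef_pos: [436.1, 304.0, 304.0]
tcp_rot: [0.136, 0.694, -0.135, 0.694]
force: [0.1, 1.2, -0.0]
opening: 1.0
t 1.07 tcp [436.1 304.  304. ] op 1.0 F [ 0.1  1.2 -0. ] j6 0.99
axes x [ 0.  0. -1.] y [0.376 0.926 0.   ] z [ 0.926 -0.376  0.   ]
shift now [ 74.  -13.2  92.3] turn -28.31 shift after turn [ 74.  -55.4  75. ]
```

```bash
python3 -m creep '[[0,0,0,-7,-1],[0,0,0,-7,-1],[0,0,0,-7,-1],[0,0,0,-7,-1],[0,0,0,0,-1]]'; python3 go.py 516.7 257 230 6.2
```

```text
time: 1.48
eef_pos: [435.0, 305.0, 303.8]
tcp_rot: [-0.037, 0.706, 0.037, 0.706]
force: [0.4, 0.1, 0.3]
opening: 0.998
t 1.48 tcp [435.  305.  303.8] op 0.998 F [0.4 0.1 0.3] j6 0.51
axes x [-0. -0. -1.] y [-0.104  0.995 -0.   ] z [ 0.995  0.104 -0.   ]
shift now [ 73.8 -56.2  76.3] turn -0.22 shift after turn [ 73.8 -56.5  76.1]
```

```bash
python3 -m creep '[[0,-18.7,25.4,-0.2,-1],[0,-18.8,25.4,0,-1],[0,-18.8,25.4,0,-1],[36,0,0,0,-1],[36,0,0,0,-1],[0,0,0,0,-1],[0,0,0,0,-1]]'; python3 go.py 516.7 257 124 6.2
python3 - <<'E'
from h import *
out=[]
for n,b in(("side",(180,60,310,190)),("top",(110,100,240,230))):
    d=get_image(n);im=d["frame"][:,:,::-1];out.append(crop(im,*b,3))
cv2.imwrite("pics/a1.png",np.hstack(out))
E
```

```text
time: 2.07
eef_pos: [515.0, 256.5, 230.0]
tcp_rot: [-0.038, 0.708, 0.036, 0.704]
force: [0.2, 0.5, 0.4]
opening: 0.997
t 2.07 tcp [515.  256.5 230. ] op 0.997 F [0.2 0.5 0.4] j6 0.36
axes x [-0.006 -0.003 -1.   ] y [-0.104  0.995 -0.002] z [ 0.995  0.104 -0.006]
shift now [106.    0.6   2.3] turn -0.22 shift after turn [106.    0.6   2.3]
```

View pics/a1.png

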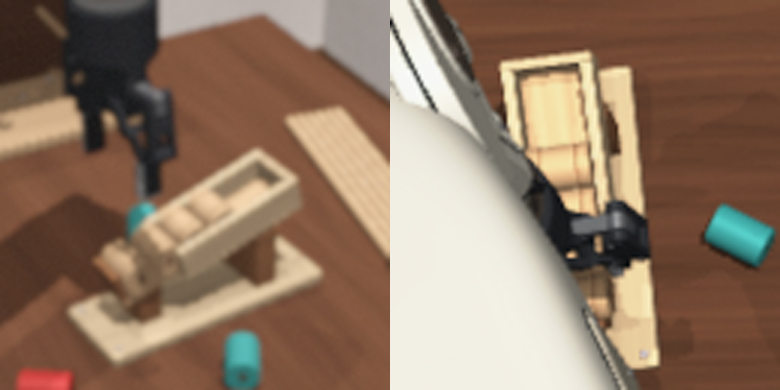

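The open fingers at about (120,120) in the side panel straddle the low end of the track. I'll go down in steps.

```bash
python3 -m creep '[[30,0.6,2,0,-1],[30,0,0,0,-1],[16,0,0,0,-1],[0,0,0,0,-1],[0,0,0,0,-1]]'; python3 go.py 516.7 257 124 6.2
python3 - <<'E'
from h import *
out=[]
for n,b in(("side",(180,80,310,210)),):
    d=get_image(n);im=d["frame"][:,:,::-1];out.append(crop(im,*b,4))
cv2.imwrite("pics/a2.png",np.hstack(out))
E
```

```text
time: 2.58
eef_pos: [519.1, 258.9, 157.8]
tcp_rot: [-0.037, 0.705, 0.038, 0.707]
force: [0.4, -0.5, 0.7]
opening: 1.0
t 2.58 tcp [519.1 258.9 157.8] op 1.0 F [ 0.4 -0.5  0.7] j6 0.36
axes x [ 0.002  0.001 -1.   ] y [-0.106  0.994  0.001] z [0.994 0.106 0.002]
shift now [33.7 -1.6 -2.7] turn -0.09 shift after turn [33.7 -1.6 -2.7]
```

View pics/a2.png

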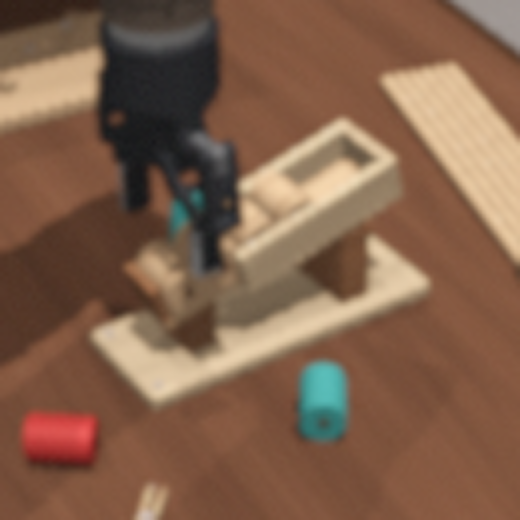

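The finger at about (205,240) is at the near end, clear of the wall. I'll correct 2–3 mm and lower.

```bash
python3 -m creep '[[0,-1.5,-2.5,0,-1],[14,0,0,0,-1],[14,0,0,0,-1],[5,0,0,0,-1],[0,0,0,0,-1],[0,0,0,0,-1],[0,0,0,0,-1]]'; python3 go.py 516.7 257 124 6.2
python3 - <<'E'
from h import *
d=get_image("side");cv2.imwrite("pics/a3.png",crop(d["frame"][:,:,::-1],180,80,310,210,4))
E
```

```text
time: 3.22
eef_pos: [516.9, 256.7, 124.3]
tcp_rot: [-0.037, 0.705, 0.038, 0.707]
force: [-0.6, -0.2, 1.0]
opening: 0.996
t 3.22 tcp [516.9 256.7 124.3] op 0.996 F [-0.6 -0.2  1. ] j6 0.35
axes x [ 0.002  0.001 -1.   ] y [-0.106  0.994  0.001] z [0.994 0.106 0.002]
shift now [ 0.3  0.4 -0.1] turn -0.11 shift after turn [ 0.3  0.4 -0.1]
```

View pics/a3.png

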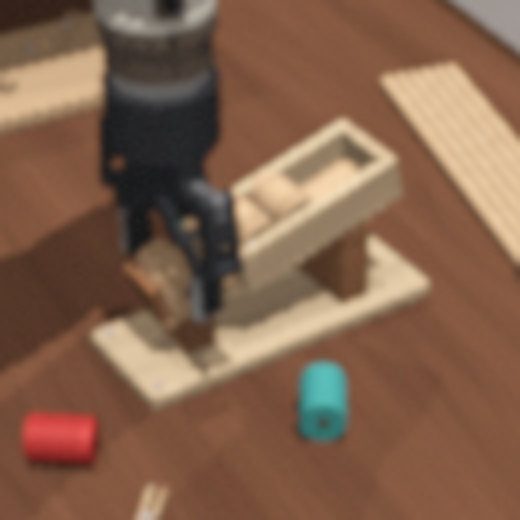

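```bash
python3 -m creep '[[0,0,0,0,0],[0,0,0,0,0.3],[0,0,0,0,0.3],[0,0,0,0,0.3],[0,0,0,0,0.3],[0,0,0,0,0.3]]' 40; python3 go.py 516.7 257 124 6.2
python3 - <<'E'
from h import *
d=get_image("side");cv2.imwrite("pics/a4.png",crop(d["frame"][:,:,::-1],180,80,310,210,4))
E
```

```text
time: 3.77
eef_pos: [516.3, 256.3, 123.3]
tcp_rot: [-0.038, 0.706, 0.038, 0.706]
force: [-1.1, 0.4, 3.3]
opening: 0.509
t 3.77 tcp [516.3 256.3 123.3] op 0.509 F [-1.1  0.4  3.3] j6 0.35
axes x [ 0.  0. -1.] y [-0.106  0.994  0.   ] z [0.994 0.106 0.   ]
shift now [-0.7  0.6  0.5] turn -0.11 shift after turn [-0.7  0.6  0.5]
```

View pics/a4.png

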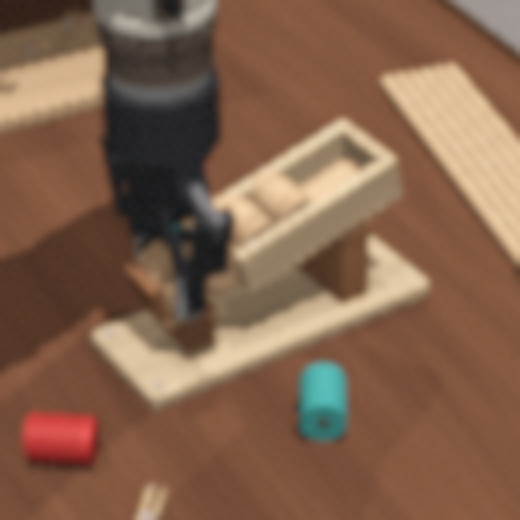

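The opening is held at 0.509 (about 43 mm), so the roller is gripped by its ends. I'll tighten and lift briskly, so the fingers clear before the next roller arrives.

```bash
python3 -m creep '[[0,0,0,0,1],[0,0,0,0,1],[-30,0,0,0,1],[-40,0,0,0,1],[-40,0,0,0,1],[-30,0,0,0,1],[0,0,0,0,1],[0,0,0,0,1]]' 50; python3 go.py 561.4 -242.9 200 20.6
python3 - <<'E'
from h import *
out=[]
for n,b in(("side",(180,60,310,190)),("top",(110,100,240,230))):
    d=get_image(n);im=d["frame"][:,:,::-1];out.append(crop(im,*b,3))
cv2.imwrite("pics/a5.png",np.hstack(out))
E
```

```text
time: 4.48
eef_pos: [517.1, 256.8, 264.9]
tcp_rot: [-0.037, 0.705, 0.038, 0.708]
force: [0.3, -0.3, -0.4]
opening: 0.51
t 4.48 tcp [517.1 256.8 264.9] op 0.51 F [ 0.3 -0.3 -0.4] j6 0.35
axes x [ 0.004  0.002 -1.   ] y [-0.106  0.994  0.002] z [0.994 0.106 0.005]
shift now [  64.  -501.7   -9.3] turn -14.5 shift after turn [  64.  -483.4 -134.6]
```

View pics/a5.png

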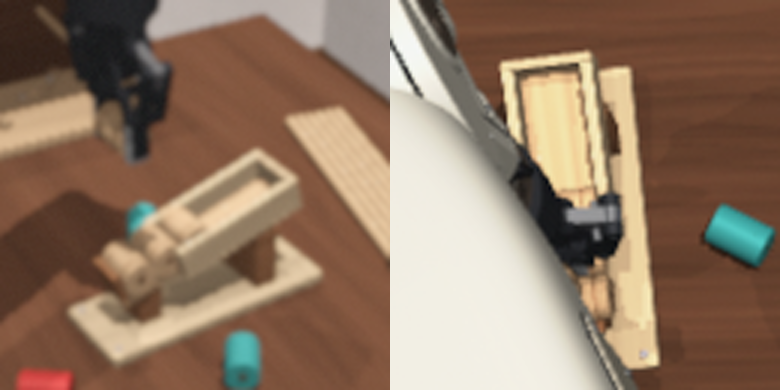

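The roller is held at about (110,120) in the left panel, and the other three have rolled down with one at the stop, about (125,265). Next I carry the held roller across.

```bash
python3 -m creep '[[0,-20,0,0,1],[0,-36,0,0,1],[0,-36,0,0,1],[0,-36,0,0,1],[0,-36,0,0,1],[0,-36,0,0,1],[0,-36,0,0,1],[0,-36,0,0,1]]'; python3 -m creep '[[0,-36,0,0,1],[0,-36,0,0,1],[0,-36,0,0,1],[0,-36,0,0,1],[0,-36,0,0,1],[0,-20,0,0,1],[0,0,0,0,1]]'; python3 go.py 561.4 -242.9 200 20.6
```

```text
time: 5.25
eef_pos: [543.7, -15.8, 260.2]
tcp_rot: [-0.038, 0.708, 0.038, 0.704]
force: [0.9, 0.3, -0.6]
opening: 0.511
time: 5.83
eef_pos: [565.1, -217.3, 259.5]
tcp_rot: [-0.035, 0.708, 0.036, 0.705]
force: [0.2, 0.1, 0.9]
opening: 0.506
t 5.83 tcp [ 565.1 -217.3  259.5] op 0.506 F [0.2 0.1 0.9] j6 -0.47
axes x [-0.005  0.    -1.   ] y [-0.1    0.995  0.001] z [ 0.995  0.1   -0.005]
shift now [ 59.5 -25.1  -6. ] turn -14.84 shift after turn [ 59.5 -22.8 -12.2]
```

```bash
python3 -m creep '[[0,0,0,-7,1],[0,0,0,-7.1,1],[0,0,0,0,1],[0,0,0,0,1],[0,0,0,0,1]]'; python3 go.py 561.4 -242.9 160 20.6
```

```text
time: 6.25
eef_pos: [565.8, -212.3, 261.7]
tcp_rot: [-0.123, 0.697, 0.124, 0.696]
force: [-0.2, -0.4, -0.6]
opening: 0.506
t 6.25 tcp [ 565.8 -212.3  261.7] op 0.506 F [-0.2 -0.4 -0.6] j6 -0.71
axes x [-0.002  0.001 -1.   ] y [-0.343  0.939  0.002] z [ 0.939  0.343 -0.002]
shift now [101.7 -27.4 -14.5] turn -0.51 shift after turn [101.7 -27.2 -14.7]
```

```bash
python3 -m creep '[[0,-27.2,-14.7,-0.5,1],[30,0,0,0,1],[30,0,0,0,1],[20,0,0,0,1],[10,0,0,0,1],[0,0,0,0,1],[0,0,0,0,1],[0,0,0,0,1]]'; python3 go.py 561.4 -242.9 122 20.6
cat > look.py <<'E'
from ov import *
from scipy.spatial.transform import Rotation as Ro
import sys
tag=sys.argv[1]
s=read_state();p=s["eef_pos"]-[0,0,53.7]
R=Ro.from_quat(s["tcp_rot"]).as_matrix()
R=np.c_[R[:,2],R[:,1],[0,0,1]]
cs=[(c,(255,255,0)) for c in roller(p,R)]
draw(tag,cradle((561.4,-242.9,68),20.6)+(cs if len(sys.argv)<3 else []),{"side":(305,225,385,325),"top":(365,150,430,210)},5)
a,b=[cv2.imread(f"pics/{tag}_{n}.png") for n in("side","top")]
b=cv2.copyMakeBorder(b,0,a.shape[0]-b.shape[0],0,0,0);cv2.imwrite(f"pics/{tag}.png",np.hstack([a,b]))
E
python3 look.py b1
```

```text
time: 6.92
eef_pos: [562.9, -243.8, 174.6]
tcp_rot: [-0.128, 0.695, 0.126, 0.696]
force: [-0.3, -0.7, -0.5]
opening: 0.508
t 6.92 tcp [ 562.9 -243.8  174.6] op 0.508 F [-0.3 -0.7 -0.5] j6 -0.77
axes x [ 0.003 -0.001 -1.   ] y [-0.353  0.936 -0.002] z [0.935 0.353 0.002]
shift now [52.6  1.5 -1.2] turn 0.09 shift after turn [52.6  1.5 -1.2]
```

View pics/b1.png

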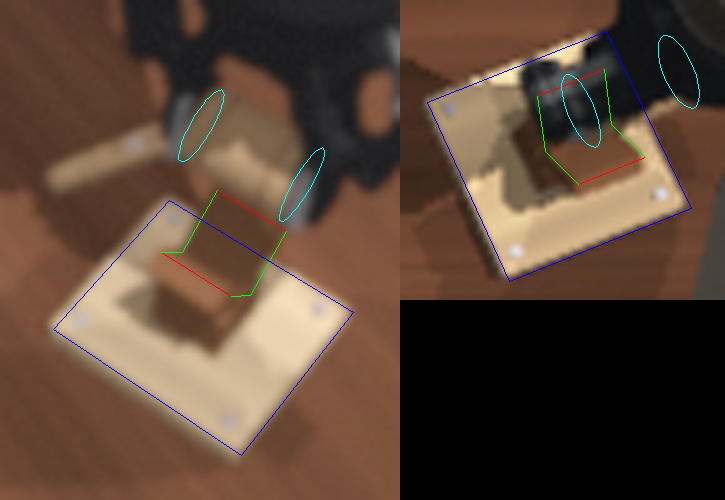

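In the side panel the held roller, centred at about (245,150), matches the predicted ellipses and sits above the cradle. I'll correct and lower.

```bash
python3 -m creep '[[20,1.5,-1.2,0,1],[15,0,0,0,1],[8,0,0,0,1],[0,0,0,0,1],[0,0,0,0,1],[0,0,0,0,1]]'; python3 go.py 561.4 -242.9 122 20.6; python3 look.py b2
```

```text
time: 7.52
eef_pos: [561.0, -243.0, 131.2]
tcp_rot: [-0.127, 0.695, 0.127, 0.696]
force: [-0.3, 0.5, 0.1]
opening: 0.504
t 7.52 tcp [ 561.  -243.   131.2] op 0.504 F [-0.3  0.5  0.1] j6 -0.77
axes x [ 0.002 -0.001 -1.   ] y [-0.353  0.936 -0.002] z [0.936 0.353 0.002]
shift now [ 9.2 -0.   0.4] turn 0.09 shift after turn [ 9.2 -0.   0.4]
```

View pics/b2.png

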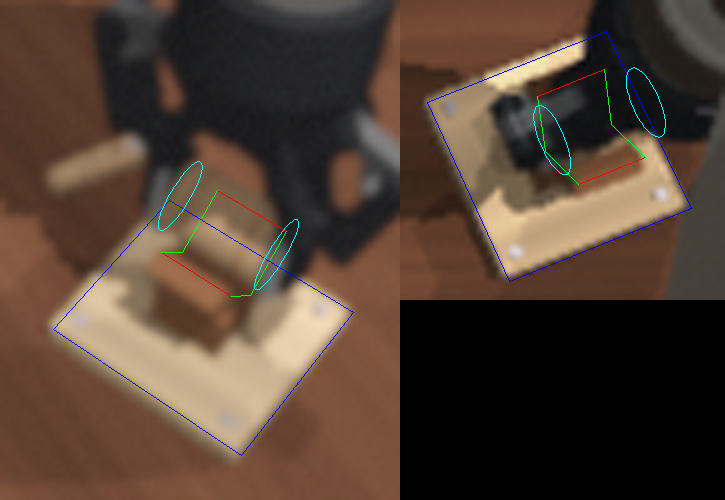

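The roller is just above the V and aligned with it. I'll lower gently to contact.

```bash
python3 -m creep '[[4,0,0.4,0,1],[3,0,0,0,1],[1,0,0,0,1],[0,0,0,0,1],[0,0,0,0,1],[0,0,0,0,1]]'; python3 go.py 561.4 -242.9 122 20.6
```

```text
time: 8.12
eef_pos: [560.8, -242.5, 122.0]
tcp_rot: [-0.127, 0.695, 0.127, 0.696]
force: [1.6, 0.3, -0.9]
opening: 0.504
t 8.12 tcp [ 560.8 -242.5  122. ] op 0.504 F [ 1.6  0.3 -0.9] j6 -0.77
axes x [ 0.001  0.    -1.   ] y [-0.354  0.935 -0.   ] z [0.935 0.354 0.001]
shift now [ 0.  -0.6  0.4] turn 0.1 shift after turn [ 0.  -0.6  0.4]
```

```bash
python3 -m creep '[[1,0,0,0,1],[0,0,0,0,1],[0,0,0,0,1]]'; python3 -m creep '[[0.5,0,0,0,1],[0,0,0,0,1],[0,0,0,0,1]]'; python3 look.py b3
```

```text
time: 8.37
eef_pos: [561.2, -242.5, 121.5]
tcp_rot: [-0.127, 0.695, 0.127, 0.696]
force: [3.1, 1.3, 3.5]
opening: 0.506
time: 8.62
eef_pos: [561.4, -242.5, 121.3]
tcp_rot: [-0.127, 0.695, 0.127, 0.696]
force: [3.1, 2.3, 4.8]
opening: 0.508
```

View pics/b3.png

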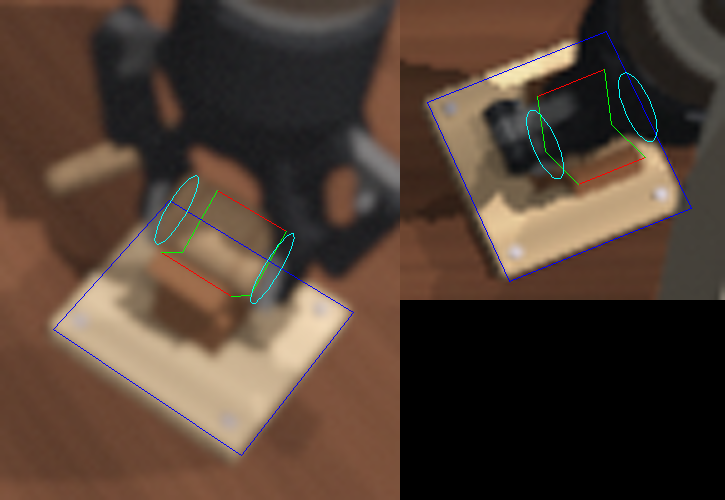

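Contact is confirmed at about 5 N upward. The sideways push says the seat is slightly toward tool +z, so I'll ease over and release slowly.

```bash
python3 -m creep '[[0,0,0.8,0,1],[0,0,0,0,1],[0,0,0,0,1]]' 20; python3 -m creep '[[0,0,0,0,-0.05],[0,0,0,0,-0.1],[0,0,0,0,-0.15],[0,0,0,0,-0.2],[0,0,0,0,-0.3],[0,0,0,0,-0.5],[0,0,0,0,-1],[0,0,0,0,-1]]'; python3 -m creep '[[0,0,0,0,-1],[0,0,0,0,-1],[0,0,0,0,-1]]'; python3 look.py b4
```

```text
time: 8.97
eef_pos: [561.8, -242.4, 121.0]
tcp_rot: [-0.127, 0.695, 0.127, 0.696]
force: [2.5, 1.4, 5.3]
opening: 0.508
time: 9.63
eef_pos: [561.2, -242.3, 120.3]
tcp_rot: [-0.127, 0.696, 0.127, 0.696]
force: [0.1, 0.5, 0.6]
opening: 0.987
time: 9.88
eef_pos: [561.3, -242.3, 120.5]
tcp_rot: [-0.127, 0.696, 0.127, 0.696]
force: [-0.1, -0.2, 0.1]
opening: 0.999
```

View pics/b4.png

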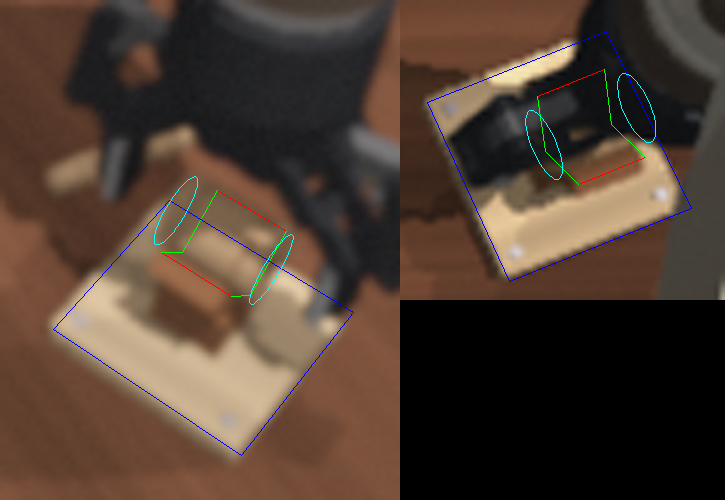

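The roller, at about (215,240), stays seated with both fingers clear. I'll retreat straight up and then away, and check.

```bash
python3 -m creep '[[-10,0,0,0,-1],[-25,0,0,0,-1],[-35,0,0,0,-1],[-35,0,0,0,-1],[-35,0,0,0,-1],[-30,0,0,0,-1],[0,0,-30,0,-1],[0,0,-40,0,-1]]'; python3 -m creep '[[0,0,-40,0,-1],[0,0,-40,0,-1],[0,0,-30,0,-1],[0,0,0,0,-1],[0,0,0,0,-1]]'; python3 look.py b5; python3 look.py b5n x
python3 - <<'E'
from h import *
b=cv2.imread("pics/b5.png")
out=[]
for n,q in(("side",(195,100,295,190)),("top",(130,110,230,235))):
    d=get_image(n);im=d["frame"][:,:,::-1];o=crop(im,*q,4);out.append(cv2.copyMakeBorder(o,0,500-o.shape[0],0,0,0))
    cv2.imwrite(f"pics/full_{n}.png",im)
cv2.imwrite("pics/c1.png",np.hstack(out)[:,:800])
E
```

```text
time: 10.65
eef_pos: [498.6, -267.0, 294.1]
tcp_rot: [-0.13, 0.693, 0.127, 0.698]
force: [-0.1, -2.1, 1.6]
opening: 1.0
time: 11.07
eef_pos: [391.7, -306.5, 291.7]
tcp_rot: [-0.126, 0.695, 0.126, 0.696]
force: [0.2, 0.5, 0.3]
opening: 1.005
```

View pics/b5.png

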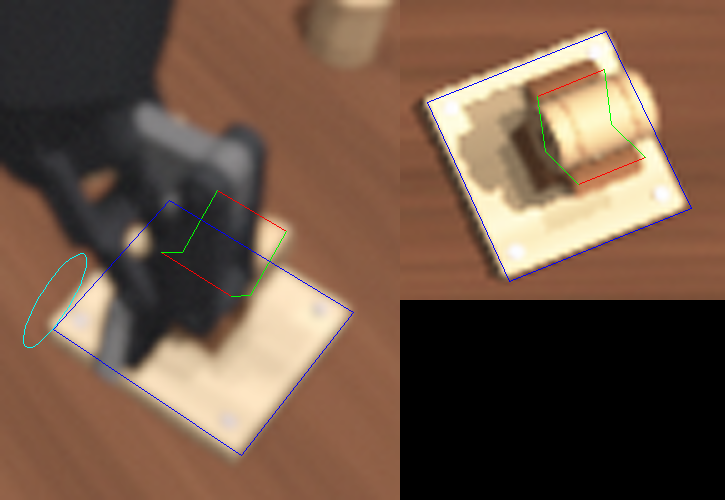

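View pics/c1.png

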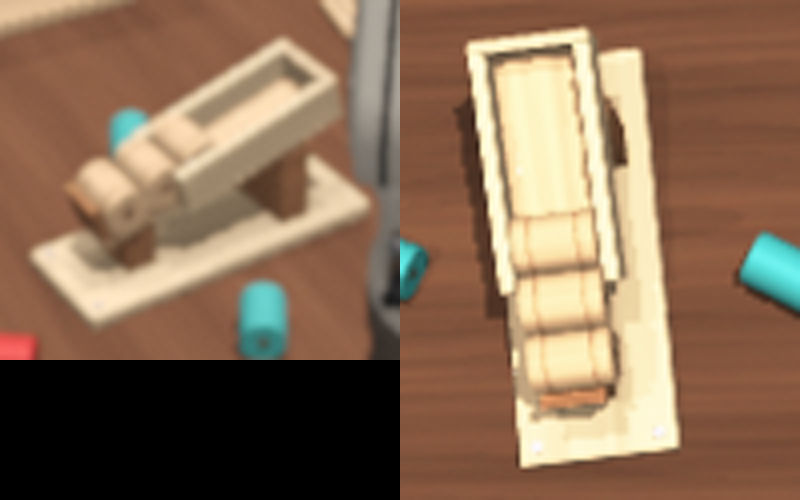

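View pics/full_top.png

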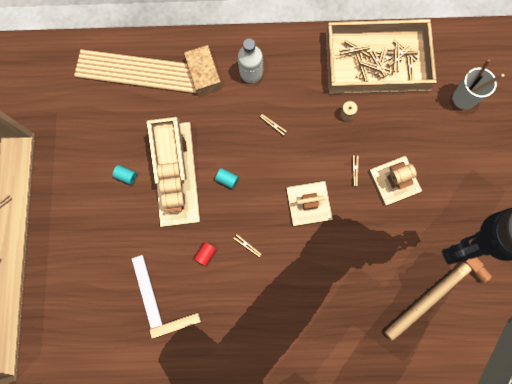

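Top panel: the roller lies along the groove, centred at about (595,115), with the others untouched and three rollers in the track with one at the stop. The gripper still blocks the side view, so I'll move it clear and check centring.

```bash
python3 -m creep '[[0,0,-30,0,-1],[0,0,-30,0,-1],[0,0,-30,0,-1],[-30,0,-20,0,-1],[-30,0,0,0,-1],[0,0,0,0,-1],[0,0,0,0,-1]]'; sed -e 's/^cs=.*/q,Q=frame((561.4,-242.9,68),20.6);cs=[(c,(255,255,0)) for c in roller(q,Q)]/' look.py > look2.py; python3 look2.py d1;python3 look2.py d1n x
```

```text
time: 11.95
eef_pos: [291.0, -345.5, 352.1]
tcp_rot: [-0.128, 0.695, 0.126, 0.696]
force: [-0.3, 0.1, -1.1]
opening: 0.998
```

View pics/d1.png

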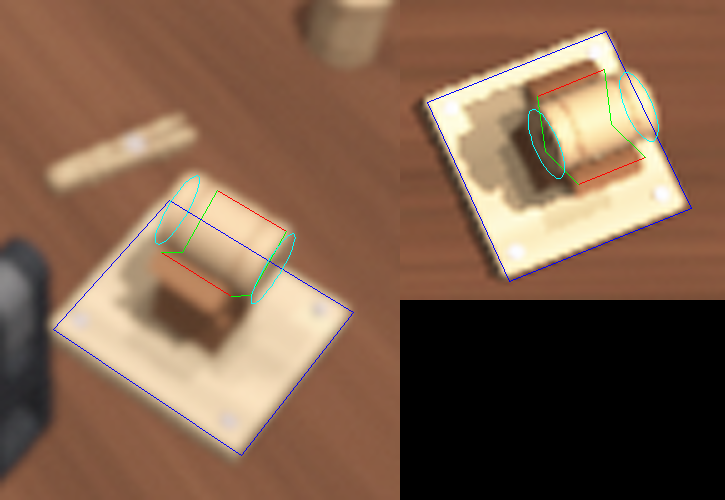

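The cyan seat prediction (side about (225,240), top about (595,115)) coincides with the roller in both views to within 1–2 mm, so I'm handing it in.

```bash
python3 -c "
from cell import *
print(sign_off())"
```

```text
the job is handed in; nothing more can be done
None
```

I took the end roller from the stop by its two ends and laid it along the groove of the wide V-cradle. I then released it, backed the arm clear, and handed in the job at about 12 s.

- **Cradle:** in both camera views the roller matches a roller centred in the seat to within about 1–2 mm, which is as good as the calibration. I felt it touch at about 5 N before letting go.
- **Track:** the next roller rolled down by itself and lies against the stop, with the other two behind it. The red and turquoise look-alikes were left alone.
- **Forces:** the highest force I saw in the readings was about 6 N.
- **Disagreements:** two corners of the track base board differed by about 5 mm between the two views. The roller positions agreed to 1–2 mm, so I used those. The cradle block also looked wider than the stated 42 mm groove, which I took to be flat edges on either side of it. No check failed.

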